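# Bring the red vial to the reader window and start the reading

### The job

With a fingertip, gently push a bare arm of the reader's rotor clockwise (seen from above) until the red-capped vial stands squarely in front of the black window, then press the yellow start button on the green housing fully down and let it go. Only push: do not pinch the rotor, do not touch the vials, do not press start before the red vial is in place, do not shift or lift the reader, and leave the other things on the bench where they are.

Things in the scene. Friction and masses are not known exactly. Their poses are not given: they have to be found in the camera images.
- stand: vial reader, one loose 2 kg device: white round plate, 230 mm diameter, top 30 mm above the table, under a three-armed rotor; joined to it a green housing 110 (x) x 85 (y) mm, 106 mm tall, rotor side at y = -130 mm, with a black window block, face at y = -118 mm. Origin on the table on the rotor's axis, z up; own -y points to the window's middle (thin green line on the plate). Yaw varies.
- turn (a joint): rotor angle on the stand, rad: 0 when the red vial is exactly in front of the window, growing counter-clockwise from above. Starts between 0.9 and 2.3, so turn it clockwise to 0; stops at -0.6 and 2.8. Friction 0.06 N m (1 to 2 N at mid-arm) keeps it where it is left, without coasting or springing back.
- spider: the rotor: grey hub, 36 mm diameter, and three aluminium arms 120 degrees apart, each an upright bar 12 mm wide, 60 to 90 mm above the table, bare from 18 to 76 mm from the axis, with a vial cup (a 28 mm collar, top 70 mm high) at its end, 90 mm from the axis. 30 mm above the plate. Origin on the table on the axis, turning with the rotor; red vial's arm along its own -y.
- red_arm (a point): point in the middle of the bare part of the red vial's arm: 50 mm from the rotor axis, 75 mm above the table, on the arm's centre line.
- start (a joint): travel of the start button, m: 0 up, 0.006 fully down; springs back; 5 N presses it fully down. It counts as pressed from 0.004.
- start_top (a point): centre of the top of the round yellow start button (32 mm diameter) on top of the green housing, pressed straight down. It lies 172.5 mm from the rotor axis along the stand's -y.
- vial_red: the vial with the red cap hanging in a rotor cup: cap 24 mm diameter, cap top 86 mm above the table, 90 mm from the rotor axis; origin at its centre line at the collar, 70 mm above the table. Not to be touched.
- vial_blue: the vial with the blue cap hanging in a rotor cup: cap 24 mm diameter, cap top 86 mm above the table, 90 mm from the rotor axis; origin at its centre line at the collar, 70 mm above the table. Not to be touched.
- vial_yellow: the vial with the yellow cap hanging in a rotor cup: cap 24 mm diameter, cap top 86 mm above the table, 90 mm from the rotor axis; origin at its centre line at the collar, 70 mm above the table. Not to be touched.
- amber_bottle: amber glass reagent bottle, 48 mm diameter, 105 mm tall, standing beside the stand on the side away from the robot; origin at the centre of its underside. A bystander: leave it alone.
- white_jar: white jar with blue lid, 52 mm diameter, 60 mm tall, standing beside the round plate, opposite the green housing; origin at the centre of its underside. A bystander: leave it alone.
- kit_box_a: closed white test-kit carton, 140 x 70 x 55 mm, to the left; origin at the centre of its underside. A bystander: leave it alone.
- kit_box_b: closed blue test-kit carton, 60 x 100 x 45 mm, to the right; origin at the centre of its underside. A bystander: leave it alone.
- yellow_cup: open yellow plastic cup, 90 mm across the rim, 90 mm tall, to the left; origin at the centre of its underside. A bystander: leave it alone.
- tube_rack: white micro-tube rack, 100 x 120 x 35 mm, empty holes, to the right; origin at the centre of its underside. A bystander: leave it alone.
- pipette: blue hand pipette lying on the table, about 240 x 28 x 24 mm, long axis x, to the left near the robot; origin at the centre of its underside. A bystander: leave it alone.

How it is judged:
By the outcome, as a careful person would: the job done as asked, in the order asked, and still so for the second after the job is handed in, with the robot touching nothing.
It also fails if it takes over 48 s, if anything falls off the work surface, if the arm or the gripper's body presses on something with over 40 N, if the wrist force passes 120 N, or if a joint passes its speed limit or range.

### The arm

A 6-joint arm with a two-finger parallel gripper is mounted at the origin on the work surface. World frame = base frame: x ahead of the robot, y to its left, z up, the work surface at z = 0. Lengths are in m, angles in rad, forces in N, time in s.
With the tool pointing down it reaches from about 0.25 to 0.725 m from the base axis. Payload 9.7 kg.
Tool frame: the origin (TCP) lies midway between the tips of the shut fingers; the grasp point (between the pads) lies 19 mm behind it (ctrl.hold_point_z is the distance from the TCP to the grasp point, in m); z points along the fingers, x is the direction in which the jaws open and shut, and the axes are right-handed (so a half turn about z gives the same grasp; the last joint's range is limited). The gripper opens to 85 mm and grips with 20 to 120 N. Pads are 22 mm wide; open, the fingers measure 114 mm over their backs; the gripper's body (76 mm by 85 mm) begins 54 mm behind the grasp point. The pads swing forward as they close: fully open they stand 13 mm farther back than shut.
Start: joints at [-1.333, 0.087, 0.176, 1.66, 0, 1.571], TCP at [0.13, -0.535, 0.231] pointing down, gripper open.
Joint ranges: [-3.13, 3.13], [-0.85, 1.81], [-1.15, 1.24], [-2.2, 2.28], [-1.44, 1.52], [-3.14, 3.14]. Speed limits (rad/s): [2.22, 2.22, 2.57, 3.14, 3.14, 3.14].

### API

Orientations are given as a rotation vector (axis times angle).
In Python, from rig import telemetry, eyes, workorder, ctrl gives the robot as it stands.
- The arm moves only by the shell command python3 -m crank 'ROWS'. ROWS is JSON, a list of rows, each a list of 3 entries, a list of its own where there are three numbers: the shift along the world's x, y, z in mm, then the turn, a rotation vector about the world's x, y, z in rad, then the closure, from -1 (fully open) to 1 (shut). In form: [[[dx, dy, dz], [wx, wy, wz], gripper], ...]. A call has 1 to 10 rows; each row is the pose to reach, as a shift and turn from the pose commanded when the call began; what a row does not reach only later rows make up. A row lasts 1/10 s, in which the tool goes at most 50 mm and 8.59 degrees, less where a joint would pass 70% of its speed; a pose out of reach is approached as far as the arm can. A call with a gripper value outside its range is refused whole. The fingers move at their own pace and stop on an object; the grip force is fixed at half the most. Time passes only in rows, so rows that repeat a pose let the fingers close. It gives the time, the measured TCP pose, the force and the opening at its end, in the units of the state.
- telemetry.sense(): the state, without advancing time (a new reading comes with each control period).
- eyes.get_image(name): name is "side" or "top" or "wrist"; returns the picture (420x560x3 uint8, blue, green, red); there is no depth.
- eyes.get_calibration(name): a dict with "fx", "fy", "cx", "cy" (pixels), "R" (3x3) and "t" (3): a world point X has camera coordinates R X + t. Camera axes: x right, y down, z forward; pixel columns grow to the right and rows downward; lengths in m; the calibration is good to about 2 mm. A picture is of the moment at which its call begins: read the wrist's pose just before it. get_calibration takes no time and is no camera call; for the wrist camera it gives the pose at the moment of the call.
- workorder.close_job(): hands the job in, once; it reports no verdict.
The state is a dict: "time": time; "qpos": joint angles; "dq": joint speeds; "joint_efforts": joint torques, N m; "tool_pos": TCP position; "tool_rot": TCP orientation; "contact_force": force on the tool from outside, world axes, zero at the start; "moment": the same for the moment, N m; "grip_width": finger opening in m.
Only numpy, scipy, OpenCV 4.12 (cv2) and the standard library are available. Lean on these libraries where they do the work, as an engineer would, in place of code of your own. Each camera call takes 0.05 s, during which the arm holds its last target. There are 200 camera calls.

## Working session

There is one attempt and no reset: what is moved stays moved. The work goes in short steps, Python scripts to look and compute and a shell command to move; the robot and the scene stay as the last step left them, time stands still between calls to the robot, and variables do not carry over. Pictures are saved under pics/ and viewed, about 8 in all and at most 12, crops included, and the job is handed in when it is done.

```bash
mkdir -p pics; python3 - <<'E'
from rig import telemetry, eyes, ctrl
import cv2
s=telemetry.sense(); print(s)
for n in("top","side"):
    cv2.imwrite(f"pics/{n}0.png",eyes.get_image(n)); c=eyes.get_calibration(n); print(n,c)
E
```

```text
{'time': 0.0, 'qpos': array([-1.33300023e+00,  8.74531092e-02,  1.75105375e-01,  1.65978311e+00,
        1.73928246e-05,  1.57080628e+00]), 'dq': array([-1.04938775e-04, -4.98151424e-05, -1.04461466e-03, -9.56976333e-05,
       -2.25456125e-04, -6.81648444e-05]), 'joint_efforts': array([-2.04732110e-03, -5.20378733e+01,  4.64809906e+01,  1.58180553e-02,
       -1.87825776e-04, -3.12570501e-05]), 'tool_pos': array([ 0.12950876, -0.53429556,  0.23057213]), 'tool_rot': array([-2.46859194e+00,  1.94174831e+00,  1.63031040e-03]), 'contact_force': array([ 0.13241353,  0.70495706, -0.42708879]), 'moment': array([-0.0180754 ,  0.0032698 , -0.02935708]), 'grip_width': 0.0851644496283748}
top {'fx': 489.9522118238693, 'fy': 489.9522118238693, 'cx': 283.19943428894004, 'cy': 205.91819896619953, 'R': array([[ 0.01997082, -0.99932458,  0.0308472 ],
       [-0.98033479, -0.02563127, -0.19566999],
       [ 0.19632848, -0.02633289, -0.98018453]]), 't': array([-0.03292925,  0.53661498,  1.23990297])}
side {'fx': 460.72952603504046, 'fy': 460.72952603504046, 'cx': 273.0725517250684, 'cy': 212.49400077323367, 'R': array([[-0.79733618, -0.60333595, -0.01551591],
       [-0.30750567,  0.42823547, -0.84973798],
       [ 0.51932194, -0.67275561, -0.52697686]]), 't': array([0.42710986, 0.24508832, 1.01372344])}
```

View pics/top0.png

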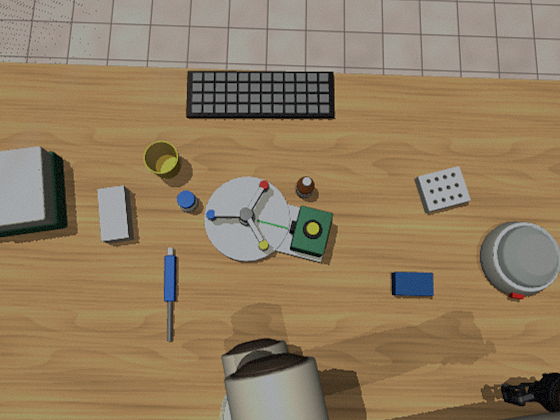

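View pics/side0.png

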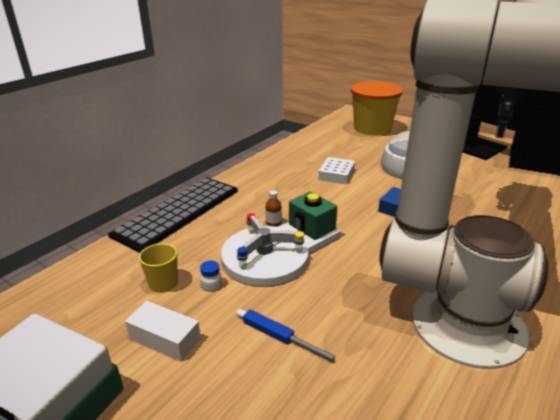

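The top view shows the hub near (246,215), the red cap at (264,184), blue at (211,214), yellow at (263,245) and the button at (313,229). The side view agrees with this. I'll fit the stand pose and rotor angle from colour centroids.

```bash
cat > h.py <<'E'
import numpy as np, cv2
from scipy.optimize import least_squares
from rig import telemetry, eyes
def proj(c,X):
    p=c["R"]@np.asarray(X)+c["t"]; return np.array([c["fx"]*p[0]/p[2]+c["cx"],c["fy"]*p[1]/p[2]+c["cy"]])
RNG={"red":[((0,150,90),(6,255,255)),((174,150,90),(180,255,255))],"blue":[((105,150,60),(125,255,255))],"yellow":[((24,150,110),(34,255,255))]}
def blob(im,col,guess,r=14):
    h=cv2.cvtColor(im,cv2.COLOR_BGR2HSV); m=sum(cv2.inRange(h,a,b) for a,b in RNG[col])
    n,_,st,ce=cv2.connectedComponentsWithStats(m)
    k=[i for i in range(1,n) if st[i,4]>15 and np.hypot(*(ce[i]-guess))<r]
    if not k: return None
    i=max(k,key=lambda i:st[i,4]); return ce[i],st[i]
def pts(p):
    x,y,yaw,th=p
    def P(r,a,z): a=a-np.pi/2; return np.array([x+r*np.cos(yaw+a),y+r*np.sin(yaw+a),z])
    return P,th
E
python3 - <<'E'
from h import *
obs={"top":{"red":(264,184),"blue":(211,214),"yellow":(263,245),"start":(313,229)},
"side":{"red":(252,218),"blue":(242,253),"yellow":(299,237),"start":(313,198)}}
O=[]
for n in obs:
    im=cv2.imread(f"pics/{n}0.png");c=eyes.get_calibration(n)
    for k,g in obs[n].items():
        b=blob(im,"yellow" if k=="start" else k,g); print(n,k,b)
        if b: O.append((n,c,k,b[0]))
def model(p,k,off):
    P,th=pts(p[:4])
    if k=="start": return P(.1725,0,p[4])
    return P(.09,th+p[5]*off[k],.081)
off={"red":0,"blue":2*np.pi/3,"yellow":-2*np.pi/3}
for cams in(("top",),("top","side")):
  def f(p): return np.concatenate([proj(c,model([*p,1],k,off))-b for n,c,k,b in O if n in cams]) 
  s=least_squares(f,[.45,0,-1.3,1.8,.115]); print(cams,s.x.round(4),f(s.x).round(1))
E
```

```text
top red (array([263.81632653, 184.34693878]), array([260, 181,   8,   8,  49], dtype=int32))
top blue (array([210.20754717, 214.1509434 ]), array([207, 210,   7,   9,  53], dtype=int32))
top yellow (array([263.24, 244.7 ]), array([259, 241,   9,   9,  50], dtype=int32))
top start (array([312.6  , 227.992]), array([307, 222,  12,  13, 125], dtype=int32))
side red (array([249.33333333, 216.        ]), array([247, 213,   8,   9,  30], dtype=int32))
side blue (array([241.68421053, 250.92982456]), array([238, 247,   9,   9,  57], dtype=int32))
side yellow (array([299.13333333, 233.84444444]), array([295, 231,   9,   7,  45], dtype=int32))
side start (array([312.58730159, 196.17460317]), array([307, 193,  12,   7,  63], dtype=int32))
('top',) [ 0.5076  0.0758 -0.2276  1.2967  0.1279] [-0.3  0.4  0.4 -0.1 -0.1 -0.3 -0.  -0. ]
('top', 'side') [ 0.5076  0.0758 -0.2264  1.3071  0.1246] [-0.6  0.2  0.4  0.3  0.3 -0.5 -0.1  0.1  0.8  0.2 -0.  -0.6 -0.6  0.5
 -0.2 -0. ]
```

Both cameras give the same pose: axis at about (0.508, 0.076), yaw -0.227, turn about 1.30, button top about 0.125 m. The blue arm points along +y. I'll push its bare part with the shut fingers, starting from the robot side. First I go above that spot and turn the tool.

```bash
python3 -m crank '[[[17,33,0],[0,0,0.146],1],[[35,66,0],[0,0,0.292],1],[[52,98,0],[0,0,0.438],1],[[69,131,0],[0,0,0.584],1],[[86,164,0],[0,0,0.73],1],[[104,197,0],[0,0,0.876],1],[[121,230,0],[0,0,1.022],1],[[138,262,0],[0,0,1.168],1],[[155,295,0],[0,0,1.314],1],[[173,328,0],[0,0,1.46],1]]'
python3 -m crank '[[[17,33,0],[0,0,0.146],1],[[35,66,0],[0,0,0.292],1],[[52,98,0],[0,0,0.438],1],[[69,131,0],[0,0,0.584],1],[[86,164,0],[0,0,0.73],1],[[104,197,0],[0,0,0.876],1],[[121,230,0],[0,0,1.022],1],[[138,262,0],[0,0,1.168],1],[[155,295,0],[0,0,1.314],1],[[173,328,0],[0,0,1.46],1]]'
python3 - <<'E'
from h import *
s=telemetry.sense(); print(s["tool_pos"],s["tool_rot"],s["qpos"],s["contact_force"])
from scipy.spatial.transform import Rotation as R
print(R.from_rotvec(s["tool_rot"]).as_matrix().round(3))
a=cv2.resize(eyes.get_image("wrist"),(400,300)); b=eyes.get_image("top")[130:280,150:350]; cv2.imwrite("pics/w1.png",np.hstack([a,cv2.resize(b,(400,300),interpolation=cv2.INTER_CUBIC)]))
c=eyes.get_calibration("wrist");print(c)
E
```

```text
time: 1.1
tool_pos: [0.3028, -0.2051, 0.2311]
tool_rot: [3.135, 0.208, -0.0]
contact_force: [0.7, -1.2, -0.3]
grip_width: -0.0003
time: 2.1
tool_pos: [0.4759, 0.1231, 0.231]
tool_rot: [-2.196, -2.246, 0.001]
contact_force: [1.5, -0.7, 0.1]
grip_width: 0.0001
[0.47587282 0.1230648  0.23102264] [-2.19614233e+00 -2.24633276e+00  5.32378719e-04] [ 2.53122342e-01 -5.25514087e-02  3.39822172e-02  1.65766548e+00
 -1.00088899e-04  2.30527617e-01] [ 1.54444413 -0.71117199  0.06675884]
[[-0.023  1.    -0.   ]
 [ 1.     0.023 -0.   ]
 [-0.    -0.    -1.   ]]
{'fx': 300.13794030432183, 'fy': 300.13794030432183, 'cx': 278.5003933657912, 'cy': 211.704387343788, 'R': array([[-0.02475418,  0.99969304, -0.00102591],
       [ 0.96053453,  0.02406893,  0.27711748],
       [ 0.27705711,  0.0058744 , -0.9608355 ]]), 't': array([-0.11265205, -0.4963397 ,  0.24353036])}
```

View pics/w1.png

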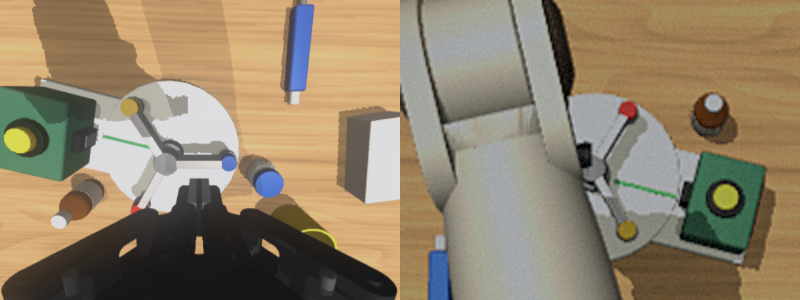

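The wrist view shows the shut fingertips on the robot side of the blue arm, with hub (165,163) and blue cap (230,162) where expected. Descending now, then a refit from this closer view.

```bash
python3 -m crank '[[[0,0,-30],[0,0,0],1],[[0,0,-60],[0,0,0],1],[[0,0,-90],[0,0,0],1],[[0,0,-120],[0,0,0],1],[[0,0,-145],[0,0,0],1],[[0,0,-157],[0,0,0],1],[[0,0,-157],[0,0,0],1]]'
cat >> h.py <<'E'
OFF={"red":0,"blue":2*np.pi/3,"yellow":-2*np.pi/3}
def model(p,k):
    P,th=pts(p[:4])
    return P(.1725,0,p[4]) if k=="start" else P(.09,th+OFF[k],.081)
def fit(cams,guess,r,name=None):
    O=[]
    for n in cams:
        c=eyes.get_calibration(n); im=eyes.get_image(n)
        if name: cv2.imwrite(f"pics/{name}_{n}.png",im)
        for k in("red","blue","yellow","start"):
            g=proj(c,model(guess,k)); b=blob(im,"yellow" if k=="start" else k,g,r)
            if b: O.append((c,k,b[0])); print(n,k,g.round(0),b[0].round(1),b[1][2:])
    f=lambda p: np.concatenate([proj(c,model(p,k))-b for c,k,b in O]+[(np.array(p)-guess)/[.002,.002,.02,3,.003]])
    s=least_squares(f,guess); print(s.x.round(4),f(s.x).round(1)); return s.x
E
python3 - <<'E'
from h import *
fit(["top","wrist"],[.5076,.0758,-.2264,1.307,.1246],25,"d")
E
```

```text
time: 2.9
tool_pos: [0.4745, 0.121, 0.0729]
tool_rot: [-2.203, -2.238, 0.004]
contact_force: [0.1, -0.2, 0.5]
grip_width: 0.0002
top red [263. 185.] [263.7 184.4] [ 8  8 50]
top yellow [264. 244.] [263.1 244.6] [ 9  8 38]
top start [313. 228.] [312.7 228. ] [ 12  13 121]
wrist blue [362. 324.] [371.4 341.3] [ 14  13 110]
[ 0.5111  0.0807 -0.2336  1.2409  0.1248] [-0.3  0.1 -3.7 -0.5 -2.3 -0.9 -2.  -1.1  1.8  2.5 -0.4 -0.   0.1]
```

View pics/d_wrist.png

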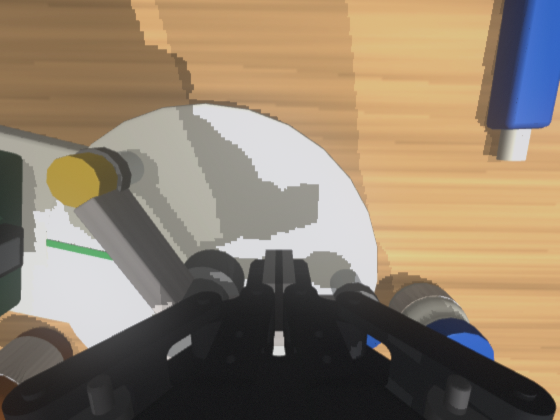

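The fingers stand freely on the bare side of the blue arm. The blue cap is partly hidden in the wrist view, so I keep the first fit. Next I work out the push arc.

```bash
python3 - <<'E'
import numpy as np
C=np.array([507.6,75.8]); 
for p0,ph in [(None,[1.59,1.53,1.46,1.39,1.32,1.25,1.18,1.11,1.04]),(1,[.97,.90,.83,.76,.69,.62,.55,.48,.42])]:
    T=lambda a:C+46*np.array([np.cos(a),np.sin(a)])+17*np.array([-np.sin(a),np.cos(a)])
    o=np.array([475.9-1.2,121.5]) if p0 is None else T(1.04); r=1.59 if p0 is None else 1.04
    for a in ph: print(a,(T(a)-o).round(0),round(a-r,2))
E
```

```text
1.59 [15. -0.] 0.0
1.53 [18.  1.] -0.06
1.46 [21.  2.] -0.13
1.39 [24.  3.] -0.2
1.32 [28.  3.] -0.27
1.25 [31.  3.] -0.34
1.18 [35.  3.] -0.41
1.11 [38.  3.] -0.48
1.04 [42.  3.] -0.55
0.97 [ 3. -1.] -0.07
0.9 [ 7. -2.] -0.14
0.83 [10. -3.] -0.21
0.76 [13. -4.] -0.28
0.69 [16. -6.] -0.35
0.62 [19. -8.] -0.42
0.55 [ 22. -10.] -0.49
0.48 [ 24. -12.] -0.56
0.42 [ 26. -14.] -0.62
```

```bash
python3 -m crank '[[[8,0,0],[0,0,0],1],[[15,0,0],[0,0,0],1],[[18,1,0],[0,0,-0.06],1],[[21,2,0],[0,0,-0.13],1],[[24,3,0],[0,0,-0.2],1],[[28,3,0],[0,0,-0.27],1],[[31,3,0],[0,0,-0.34],1],[[35,3,0],[0,0,-0.41],1],[[38,3,0],[0,0,-0.48],1],[[42,3,0],[0,0,-0.55],1]]'
python3 - <<'E'
from h import *
x=eyes.get_image("wrist");y=eyes.get_image("top")[130:280,150:350]
cv2.imwrite("pics/p1.png",np.hstack([cv2.resize(x,(400,300)),cv2.resize(y,(400,300),interpolation=cv2.INTER_CUBIC)]))
E
```

```text
time: 4.0
tool_pos: [0.5183, 0.1245, 0.0748]
tool_rot: [-2.731, -1.553, -0.0]
contact_force: [-2.5, -0.4, 0.0]
grip_width: -0.0001
```

View pics/p1.png

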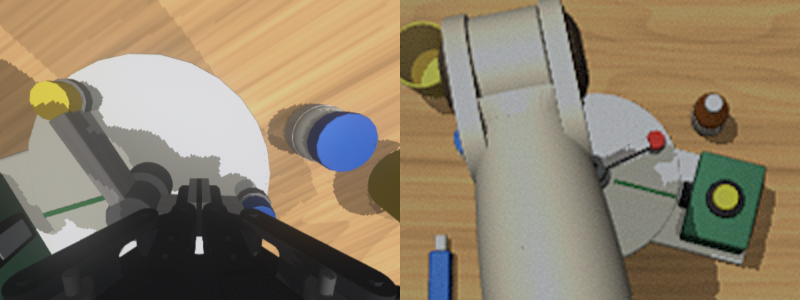

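The rotor is turning: the red cap is now at (656,140) in the crop, and the contact force is about 2.5 N. I continue to just short of the goal.

```bash
python3 -m crank '[[[3,-1,0],[0,0,-0.07],1],[[7,-2,0],[0,0,-0.14],1],[[10,-3,0],[0,0,-0.21],1],[[13,-4,0],[0,0,-0.28],1],[[16,-6,0],[0,0,-0.35],1],[[19,-8,0],[0,0,-0.42],1],[[22,-10,0],[0,0,-0.49],1],[[24,-12,0],[0,0,-0.56],1],[[26,-14,0],[0,0,-0.62],1],[[26,-14,0],[0,0,-0.62],1]]'
python3 - <<'E'
from h import *
fit(["top","side"],[.5076,.0758,-.2264,.12,.1246],12,"q")
y=cv2.imread("pics/q_top.png")[130:280,150:350];x=cv2.imread("pics/q_side.png")[150:300,200:400]
cv2.imwrite("pics/p2.png",np.hstack([cv2.resize(i,(400,300),interpolation=cv2.INTER_CUBIC) for i in(x,y)]))
E
```

```text
time: 5.1
tool_pos: [0.5442, 0.1104, 0.0746]
tool_rot: [-3.073, -0.652, -0.001]
contact_force: [-0.1, -0.4, 0.7]
grip_width: -0.0004
top red [281. 219.] [280.5 218.8] [ 8  9 57]
top start [313. 228.] [312.6 228. ] [ 12  13 124]
side red [287. 219.] [288.3 218.7] [ 7  8 32]
side blue [230. 229.] [230.  230.4] [ 6  8 40]
side yellow [274. 253.] [273.3 252.2] [ 8  5 30]
side start [312. 196.] [312.7 196.2] [12  7 64]
[ 0.5072  0.0756 -0.225   0.1156  0.1245] [ 0.1  0.2 -0.   0.2 -1.3  0.3  0.3 -1.5  0.4  0.9 -0.2 -0.1 -0.2 -0.1
  0.1 -0.  -0. ]
```

View pics/p2.png

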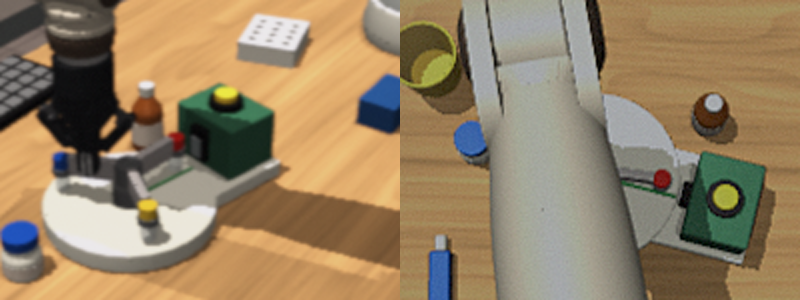

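Fit and pictures agree: turn is about 0.116 rad, short of the goal, and the stand has not moved. I push on by about 0.1.

```bash
python3 -m crank '[[[0.8,-0.9,0],[0,0,-0.025],1],[[1.6,-1.9,0],[0,0,-0.05],1],[[2.4,-2.8,0],[0,0,-0.075],1],[[3.2,-3.7,0],[0,0,-0.1],1],[[3.2,-3.7,0],[0,0,-0.1],1]]'
python3 - <<'E'
from h import *
for i in range(2): fit(["top","side"],[.5072,.0756,-.225,.016,.1245],12,"r%d"%i)
E
```

```text
time: 5.7
tool_pos: [0.5469, 0.1066, 0.0743]
tool_rot: [3.102, 0.494, 0.0]
contact_force: [0.6, 0.2, -0.2]
grip_width: 0.0001
top red [280. 222.] [280. 222.] [ 8  9 55]
top start [313. 228.] [312.7 228. ] [ 12  13 122]
side red [289. 220.] [290.2 220. ] [ 7  8 35]
side blue [231. 227.] [231.1 228.6] [ 5  8 37]
side yellow [270. 254.] [269.8 252.6] [ 8  5 30]
side start [313. 196.] [312.7 196.2] [12  7 64]
[ 0.5072  0.0755 -0.2247  0.0223  0.1244] [ 0.   0.1 -0.1  0.2 -0.9  0.2  0.3 -1.4  0.5  1.  -0.2 -0.1  0.  -0.
  0.   0.  -0. ]
top red [280. 222.] [279.9 222. ] [ 9  9 55]
top start [313. 228.] [312.8 228. ] [ 12  13 119]
side red [289. 220.] [290.3 219.9] [ 7  8 34]
side blue [231. 227.] [231.1 228.6] [ 5  8 37]
side yellow [270. 254.] [269.8 252.6] [ 8  5 30]
side start [313. 196.] [312.7 196.2] [12  7 64]
[ 0.5072  0.0755 -0.2247  0.0227  0.1244] [ 0.1  0.1 -0.2  0.2 -1.   0.3  0.3 -1.4  0.5  1.  -0.2 -0.1  0.  -0.1
  0.   0.  -0. ]
```

```bash
python3 -m crank '[[[0.4,-0.4,0],[0,0,-0.012],1],[[0.4,-0.4,0],[0,0,-0.012],1],[[-2,7,0],[0,0,-0.012],1],[[-4,14,0],[0,0,-0.012],1],[[-4,14,0],[0,0,-0.012],1],[[-4,14,45],[0,0,-0.012],1],[[-30,14,90],[0,0,0.1],1],[[-70,14,135],[0,0,0.2],1],[[-110,14,165],[0,0,0.3],1],[[-110,14,165],[0,0,0.3],1]]'
python3 - <<'E'
from h import *
g=[.5072,.0755,-.2247,.01,.1244]
fit(["wrist"],g,25,"s"); fit(["top"],g,12,"s"); fit(["top","side","wrist"],g,15)
E
```

```text
time: 6.9
tool_pos: [0.4351, 0.1211, 0.2439]
tool_rot: [2.991, 0.96, 0.009]
contact_force: [0.9, 0.1, -0.0]
grip_width: 0.0001
wrist blue [381. 286.] [383.2 287.8] [ 17  16 200]
[ 0.5099  0.0763 -0.2247 -0.0013  0.1244] [-0.8 -0.4  1.4  0.4 -0.  -0.   0. ]
top red [280. 223.] [280.  222.5] [ 9  8 58]
top blue [237. 182.] [237.9 180.7] [ 6  7 28]
top start [313. 228.] [312.7 227.9] [ 12  13 122]
[ 0.5083  0.0751 -0.2267 -0.0116  0.1243] [-0.1  0.4 -0.4  0.3  0.1 -0.1  0.5 -0.2 -0.1 -0.  -0. ]
top red [280. 223.] [280.  222.6] [ 9  8 59]
top blue [237. 182.] [238.1 180.7] [ 5  7 25]
top start [313. 228.] [312.6 228. ] [ 12  13 125]
side red [290. 220.] [290.6 220.1] [ 9  9 45]
side blue [232. 227.] [231.  228.3] [ 5  8 38]
side yellow [270. 254.] [269.7 252.7] [ 7  5 26]
side start [313. 196.] [312.6 196.2] [12  7 63]
wrist blue [382. 288.] [385.1 289.6] [ 18  16 213]
[ 0.5091  0.0754 -0.2322  0.0095  0.1243] [ 0.  -0.5 -1.2  0.1 -0.  -0.1 -1.4  0.   0.2 -1.8 -0.6  0.7 -0.3 -0.
 -1.8 -0.4  1.  -0.1 -0.4 -0.  -0. ]
```

View pics/s_wrist.png

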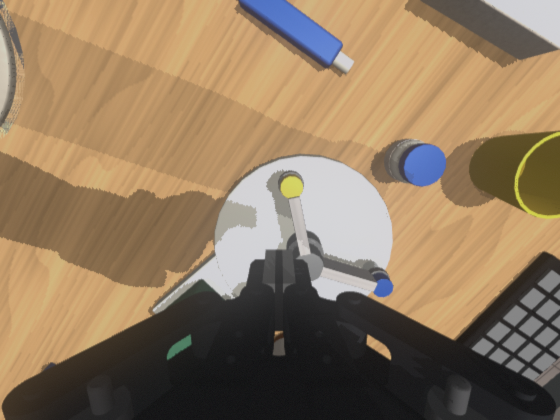

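The rotor looks aligned to within about 0.01 rad. Now above the button at (0.469, -0.093), with the tool turned so the wrist camera looks back at the window and red vial.

```bash
python3 -m crank '[[[4,-27,0],[0,0,-0.1],1],[[8,-54,0],[0,0,-0.2],1],[[12,-81,0],[0,0,-0.3],1],[[17,-108,0],[0,0,-0.4],1],[[21,-135,0],[0,0,-0.51],1],[[25,-162,0],[0,0,-0.62],1],[[29,-190,0],[0,0,-0.72],1],[[33,-214,0],[0,0,-0.82],1],[[33,-214,-20],[0,0,-0.82],1],[[33,-214,-20],[0,0,-0.82],1]]'
python3 - <<'E'
from h import *
RNG["yellow"]=[((22,120,90),(36,255,255))]
g=[.5083,.0751,-.2267,.0,.1243]
p=fit(["wrist"],g,30,"t"); p=fit(["top","wrist"],g,30,"t"); s=telemetry.sense()
print(s["tool_pos"],model(p,"start"))
E
```

```text
time: 8.15
tool_pos: [0.4692, -0.094, 0.2152]
tool_rot: [-3.124, 0.321, 0.01]
contact_force: [-0.5, 0.7, -0.0]
grip_width: 0.0001
wrist start [279. 215.] [278.  212.6] [  39   40 1229]
[ 0.5084  0.0763 -0.2295  0.      0.1235] [ 0.   0.2  0.1  0.6 -0.1  0.  -0.3]
top red [280. 223.] [280.  222.5] [ 9  8 58]
top blue [237. 181.] [236.2 181.1] [ 8  8 50]
top yellow [221. 239.] [220.9 239.4] [ 9  9 61]
wrist start [278. 215.] [277.4 212.8] [  39   40 1195]
[ 0.5081  0.0761 -0.2279  0.0125  0.1234] [-0.3 -0.3  0.1  0.2 -0.  -0.2  0.   0.3 -0.1  0.5 -0.1  0.  -0.3]
[ 0.46981609 -0.09307103  0.21880477] [ 0.46908676 -0.09190202  0.12336316]
```

View pics/t_wrist.png

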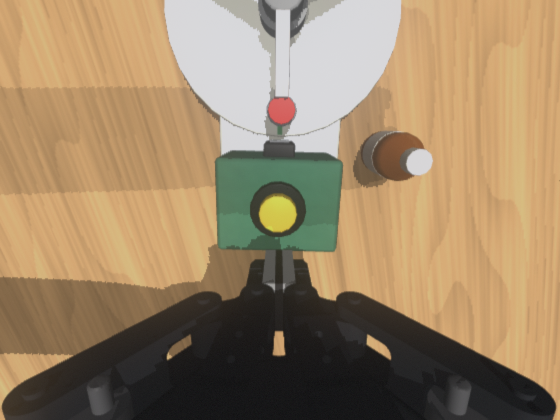

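This view clearly shows the red cap (281,110) centred on the window (279,149), with the arm pointing at the button (278,213). I'll run one quantitative check from here.

```bash
python3 - <<'E'
from h import *
RNG["yellow"]=[((22,120,90),(36,255,255))]; RNG["red"]=[((0,120,60),(9,255,255)),((172,120,60),(180,255,255))]
c=eyes.get_calibration("wrist"); im=eyes.get_image("wrist"); print(telemetry.sense()["tool_pos"])
print("red guess",proj(c,[.4877,-.0125,.086]))
def back(uv,z):
    d=c["R"].T@np.array([(uv[0]-c["cx"])/c["fx"],(uv[1]-c["cy"])/c["fy"],1]); o=-c["R"].T@c["t"]; return (o+d*(z-o[2])/d[2])[:2]
r=blob(im,"red",(281,110),20);b=blob(im,"yellow",(278,213),20);print(r,b)
R=back(r[0],.086);B=back(b[0],.1244);print("cap",R,"button",B, "dist",np.linalg.norm(R-B))
# green housing top mask -> min area rect
h=cv2.cvtColor(im,cv2.COLOR_BGR2HSV);g=im.astype(int);m=((g[...,1]>g[...,2]+20)&(g[...,1]>g[...,0]+5)).astype(np.uint8)*255
for z,y0,y1,s in((.106,165,240,1),):
    L=[];Rr=[]
    for y in range(y0,y1,3):
        xs=np.where(m[y,200:360])[0]+200
        L.append(back((xs.min()-.5,y),z));Rr.append(back((xs.max()+.5,y),z))
    for q in(L,Rr):
        v=cv2.fitLine(np.array(q,np.float32),cv2.DIST_HUBER,0,.01,.01).ravel(); v=v*np.sign(v[1]); print("side edge yaw",-np.arctan2(v[0],v[1]))
    print("width",np.median(np.linalg.norm(np.array(L)-Rr,axis=1)))
# arm edges z=.09: bright bar
gr=cv2.cvtColor(im,cv2.COLOR_BGR2GRAY)
sob=cv2.Sobel(gr.astype(np.float32),cv2.CV_32F,1,0,ksize=3)
print(gr[40,265:302]);print(gr[80,265:302])
for yaw in(-.22,-.225,-.23,-.235):
    n=np.array([np.cos(yaw),np.sin(yaw)]); print(yaw,"turn from lateral cap-button",np.dot(R-B,n)/.09)
E
```

```text
[ 0.46998718 -0.09296131  0.21934293]
red guess [279.73301083 110.64646555]
(array([280.73084112, 110.4       ]), array([268,  98,  27,  26, 535], dtype=int32)) (array([276.94444444, 212.73989899]), array([ 258,  194,   39,   39, 1188], dtype=int32))
cap [ 0.48858764 -0.01247497] button [ 0.46918167 -0.09134142] dist 0.08121889230195393
side edge yaw -0.23023804
side edge yaw -0.22433074
width 0.10610543462327549
[177 177 177 178 178 178 177 177 177 180 195 214 215 216 216 215 215 215
 215 215 215 216 215 211 153 146 147 147 150 173 181 186 214 216 216 216
 216]
[216 216 216 216 214 212 184 179 175 148 211 216 216 216 216 216 216 216
 216 216 216 216 214 192 215 216 216 216 216 216 216 216 216 216 216 216
 216]
-0.22 turn from lateral cap-button 0.01919155360860338
-0.225 turn from lateral cap-button 0.014680192284931321
-0.23 turn from lateral cap-button 0.010168463957216784
-0.235 turn from lateral cap-button 0.005656481418432884
```

Turn measures about 0.01 rad (about 1 mm at the vial), consistent over several methods, and housing width and spacings match the given sizes. Now the press, approaching first.

```bash
python3 -m crank '[[[-1,1.5,-30],[0,0,0],1],[[-1,1.5,-60],[0,0,0],1],[[-1,1.5,-80],[0,0,0],1],[[-1,1.5,-88],[0,0,0],1],[[-1,1.5,-88],[0,0,0],1]]'
python3 -m crank '[[[0,0,-2],[0,0,0],1],[[0,0,-4],[0,0,0],1],[[0,0,-6],[0,0,0],1],[[0,0,-6],[0,0,0],1]]'
python3 -m crank '[[[0,0,-1.5],[0,0,0],1],[[0,0,-3],[0,0,0],1],[[0,0,-3],[0,0,0],1]]'
```

```text
time: 8.85
tool_pos: [0.4686, -0.0914, 0.1311]
tool_rot: [-3.125, 0.317, 0.001]
contact_force: [0.7, 0.3, 1.6]
grip_width: 0.0001
time: 9.25
tool_pos: [0.4694, -0.0918, 0.1259]
tool_rot: [-3.125, 0.318, -0.003]
contact_force: [2.3, -0.1, 2.9]
grip_width: 0.0
time: 9.55
tool_pos: [0.4693, -0.0918, 0.1226]
tool_rot: [3.125, -0.318, 0.002]
contact_force: [3.3, 0.3, 5.0]
grip_width: -0.0004
```

```bash
python3 -m crank '[[[0,0,-1],[0,0,0],1],[[0,0,-2],[0,0,0],1],[[0,0,-2],[0,0,0],1]]'
python3 -m crank '[[[0,0,-1],[0,0,0],1],[[0,0,-2],[0,0,0],1],[[0,0,-2],[0,0,0],1]]'
```

```text
time: 9.85
tool_pos: [0.4693, -0.0918, 0.1219]
tool_rot: [3.125, -0.318, 0.004]
contact_force: [0.5, 0.3, 14.2]
grip_width: 0.0001
time: 10.15
tool_pos: [0.4695, -0.0918, 0.1216]
tool_rot: [3.125, -0.318, 0.006]
contact_force: [-4.3, 2.2, 27.4]
grip_width: -0.0003
```

The force climbed steeply to 27 N with no further travel, so the button is bottomed out. Releasing and backing away upward.

```bash
python3 -m crank '[[[0,0,4],[0,0,0],1],[[0,0,12],[0,0,0],1],[[0,0,30],[0,0,0],1],[[0,0,60],[0,0,0],1],[[0,0,95],[0,0,0],1],[[0,0,95],[0,0,0],1],[[0,0,95],[0,0,0],1]]'
python3 - <<'E'
from h import *
RNG["yellow"]=[((22,120,90),(36,255,255))]; RNG["red"]=[((0,120,60),(9,255,255)),((172,120,60),(180,255,255))]
fit(["top","wrist"],[.5081,.0761,-.2279,.0125,.125],20,"z")
print(telemetry.sense()["contact_force"])
y=cv2.imread("pics/z_top.png")[100:325,100:400];x=cv2.imread("pics/z_wrist.png")
cv2.imwrite("pics/z.png",np.hstack([cv2.resize(i,(400,300),interpolation=cv2.INTER_CUBIC) for i in(x,y)]))
E
```

```text
time: 10.85
tool_pos: [0.4686, -0.0918, 0.2131]
tool_rot: [3.125, -0.318, -0.001]
contact_force: [-0.6, 0.4, -0.8]
grip_width: -0.0003
top red [280. 222.] [279.9 222.7] [ 9 10 67]
top blue [236. 181.] [236.2 181.1] [ 8  8 50]
top yellow [221. 239.] [220.9 239.4] [ 9  9 61]
wrist red [283. 111.] [282.9 111.2] [ 27  26 559]
wrist start [279. 217.] [279.2 216.2] [  40   41 1247]
[ 0.5079  0.0761 -0.2274  0.012   0.1233] [-0.2 -0.5  0.1  0.2  0.  -0.2 -0.1 -0.4 -0.   0.5 -0.1 -0.   0.  -0.
 -0.6]
[ 0.21829371 -0.84710102 -0.8548259 ]
```

View pics/z.png

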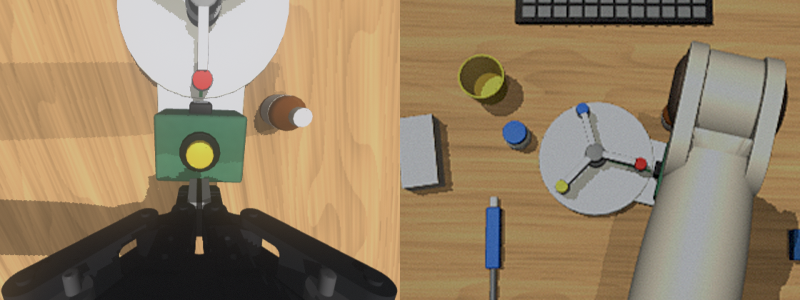

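The red vial still stands in front of the window, the button is up again, the reader has not moved, and the tool is clear of everything.

```bash
python3 -c "from rig import workorder; print(workorder.close_job())"
```

```text
the job is handed in; nothing more can be done
None
```

The red-capped vial stands in front of the window, the start button was pressed fully down and released, and I handed the job in at about 11 s.

- **Rotor:** I pushed the bare part of the blue vial's arm clockwise with the shut fingertips, at about 2.5 N where I read it. I then backed off and checked the angle before pressing start.
- **Alignment:** The last fit gives a rotor angle of 0.012 rad, about 1 mm at the vial. The separate fits ranged from -0.012 to +0.015 rad, so that is roughly the uncertainty.
- **Start button:** The travel stopped at a tool height of about 0.1216 m while the force rose to 27 N, well above the 5 N needed. My fitted button height of 0.124 m was about 3 mm too low. Contact came near 0.1276 m, which matches the full 6 mm of travel.
- **Final state:** After release the button was up in the wrist view. The stand pose was unchanged to within about 1 mm. The contact force was about zero, with the tool roughly 85 mm above the button. I moved nothing else; the bottle, jar, cup, white carton and pipette looked undisturbed in the last pictures. The blue carton was only partly in view and the tube rack was out of view.

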